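# Fold the carton shut and clamp its glued lip with the squeeze clamp

### The job

Close the small cardboard carton that stands in the clamp: fold the short dust flap down first, then the long top flap over it, so that its glued lip hangs down the front. Then pump the clamp by squeezing and releasing its two orange lever posts (never push the jaw itself by hand) until the jaw presses the lip and the carton is nipped firmly between both jaws, with about 10 N on the carton and never anything near 30 N, which would crush it. Finish while still holding the levers squeezed so that the pressure stays on, keep the fingers off the carton then, and leave the other things on the desk alone.

Things in the scene. Friction and masses are not known exactly. Their poses are not given: they have to be found in the camera images.
- clamp: black bar clamp screwed to the desk; steel bed 300 x 90 x 6 mm. Origin on the desk under the bed's centre; x = the way the jaw advances, z up. Housing 40 mm wide, 56 mm high at x -125 to -45 mm; a toothed bar along x sticks out behind it. Squeezing the two lever posts drives the jaw by a ratchet (12 mm teeth), up to 24 mm a squeeze; on opening, a spring spreads the levers and the jaw stays
- grip (a point): midpoint between the two lever posts, 92 mm above the desk, at x = -106 mm of the clamp: take the posts here from straight above, the fingers closing along the clamp's y
- lever_left: orange lever on the clamp's +y side with an upright round post 14 mm thick, 62 to 112 mm above the desk. Over their outer sides the two posts measure 68 mm released and 43 mm fully squeezed, both moving in alike. Origin at its hinge, 60 mm ahead of the post
- lever_right: the mirror-image orange lever on the -y side
- trigger (a joint): the ratchet's drive, moved by both levers: 0 released, 0.028 m fully squeezed. A free squeeze takes 8 to 11 N on each post. Once the carton, pushed up to the fixed jaw, stops the jaw, the squeeze stalls part way; the carton then feels about 0.85 x the force on one post less 0 to 9 N (18 N squeeze: 7 to 15 N). With the levers let go at most 4 N remains
- jaw: moving jaw, black with an orange face, 60 mm wide, 12 to 62 mm above the desk. Origin in the middle of its pressing face, 35 mm above the desk; it moves along the clamp's x and stays where it is left (4 N of friction)
- anvil: fixed jaw at the other end, 70 mm wide, up to 58 mm above the desk; origin at the lower middle of the face that looks at the moving jaw, 135 mm ahead of the clamp's origin, 6 mm above the desk
- carton: loose cardboard carton, 60 mm along x (the way the jaw advances), 80 mm along y, 65 mm high, about 0.3 kg, standing on the clamp's bed up to 15 mm short of the fixed jaw. Origin at the middle of its underside, axes like the clamp's; its -x wall faces the moving jaw. The dust flap at its -y side is already folded in
- dust_hinge (a point): middle of the dust flap's hinge line, on the carton's +y upper edge, the line running along the carton's x; the flap is 54 mm along the hinge, 39 mm long, 2 mm thick
- dust_flap (a joint): angle of the dust flap (pale brown): 0 folded down flat over the opening, 1.57 upright, more leaning outwards (to +y). It stays where it is left
- top_hinge (a point): middle of the top flap's hinge line, above the carton's +x upper edge (over the fixed jaw), the line running along the carton's y; the flap is 78 mm along the hinge, 64 mm long, 2 mm thick, with a lip 34 mm long at right angles along its free edge, which hangs down in front of the -x wall when closed
- top_flap (a joint): angle of the top flap: 0 folded down flat, 1.57 upright, more leaning outwards (to +x). It stays where it is left
- pen_stand: clear acrylic pen stand, 72 mm wide, 95 mm high, two pens in it; a bystander, origin at its underside
- pencil: yellow hexagonal pencil, 176 mm long, 8 mm thick; a bystander, origin at its underside
- staple_remover: red plastic staple remover, 52 x 18 x 33 mm; a bystander, origin at its underside
- tiffin_lid: aluminium tiffin lid, 128 mm wide, 16 mm high; a bystander, origin at its underside
- glue_bottle: white glue bottle, 48 mm wide, 110 mm high, orange cap; a bystander, origin at its underside
Mind the look-alikes: they are no part of the job. Leave any green or purple look-alike of the carton alone.

How it is judged:
On the way, in this order (a step that is already met when the one before it is completed fails the run):
1. the dust flap is folded down while the top flap is still open (value of joint dust_flap below 0.2 rad and value of joint top_flap above 0.9 rad), for 0.1 s.
2. the top flap is folded down over it, the jaw not yet on the carton (value of joint each of dust_flap, top_flap below 0.2 rad and contact force between jaw and carton below 0.5 N), for 0.1 s.
3. the pumped jaw presses on the carton (contact force between jaw and carton above 1 N), for 0.1 s.
At the end, for the whole second after the job is handed in: flaps down (dust within 0.2 rad, top within 0.15 rad of flat), moving jaw at rest and pressing the carton with 5 to 22 N, carton on the fixed jaw with over 3 N, fingers still squeezing both levers with over 3 N each, arm off the carton (under 0.5 N) (value of joint dust_flap below 0.2 rad and value of joint top_flap below 0.15 rad and contact force between jaw and carton between 5 and 22 N and contact force between anvil and carton above 3 N and contact force between the fingers and lever_left above 3 N and contact force between the fingers and lever_right above 3 N and contact force between the arm and carton below 0.5 N and linear speed of jaw below 0.01 m/s); the arm keeps its last pose, push and grip.
It fails at once if the jaw crushes the carton (30 N or more) (contact force between jaw and carton above 30 N).
It fails at once if the robot pushes the jaw or its bar by hand (contact force between the arm and jaw above 1.5 N).
It fails at once if a bystander is moved by more than 25 mm (distance of any of pen_stand, pencil, staple_remover, tiffin_lid, glue_bottle from where it was at the start of the episode above 0.025 m).
It also fails if it takes over 72 s, if anything falls off the work surface, if the arm or the gripper's body presses on something with over 40 N, if the wrist force passes 120 N, or if a joint passes its speed limit or range.

### The arm

A 6-joint arm with a two-finger parallel gripper is mounted at the origin on the work surface. World frame = base frame: x ahead of the robot, y to its left, z up, the work surface at z = 0. Lengths are in m, angles in rad, forces in N, time in s.
With the tool pointing down it reaches from about 0.4 to 0.825 m from the base axis. Payload 7 kg.
Tool frame: the origin (TCP) lies at the very end of the fingers, on their centre line; the grasp point (between the pads) lies 19 mm behind it; z points along the fingers, y is the line along which they close (so a half turn about z gives the same grasp; the last joint's range is limited). The gripper opens to 85 mm and grips with 20 to 120 N. Pads are 22 mm wide; open, the fingers measure 114 mm over their backs; the gripper's body (76 mm by 85 mm) begins 54 mm behind the grasp point. The pads swing forward as they close: fully open they stand 13 mm farther back than shut.
Start: joints at [-0.835, 0.359, 0.012, 0, -1.224, -0.288], TCP at [0.292, -0.608, 0.231] pointing down, gripper open.
Joint ranges: [-3.07, 3.07], [-1.43, 2.12], [-1.02, 1.25], [-3.03, 1.67], [-3.05, -0], [-3.03, 3.03]. Speed limits (rad/s): [2.39, 2.39, 3.01, 3.14, 3.14, 3.14].

### API

Orientations are given as a rotation vector (axis times angle).
In Python, from cell import ctrl gives the robot as it stands.
- The arm moves only by the tool jog_arm, never from a script. Its argument "series" is a list of rows, each an object of numbers: "wx", "wy", "wz": the turn, a rotation vector about the world's x, y, z in degrees; "tx", "ty", "tz": the shift along the world's x, y, z in cm; "fingers": the finger opening in cm, from 0 to 8.54. In form: [{"wx": .., "wy": .., "wz": .., "tx": .., "ty": .., "tz": .., "fingers": ..}, ...]. A call has exactly 8 rows; each row is the pose to reach, as a shift and turn from the pose commanded when the call began; what a row does not reach only later rows make up. A row lasts 1/10 s, in which the tool goes at most 50 mm and 8.59 degrees, less where a joint would pass 70% of its speed; a pose out of reach is approached as far as the arm can. A call with a gripper value outside its range is refused whole. The fingers move at their own pace and stop on an object; the grip force is fixed at half the most. Time passes only in rows, so rows that repeat a pose let the fingers close, or fill a call up. It gives the time, the measured TCP pose, the force, the opening and the grip force at its end, in the units of the state.
- ctrl.get_obs(): the state, without advancing time (a new reading comes with each control period).
- ctrl.read_camera(name): name is "scene" or "top" or "wrist"; returns (picture, depth): 480x640x3 uint8, red, green, blue; 480x640 float32, m along the optical axis (not along the pixel's ray), 0 where there is no reading.
- ctrl.camera_model(name): a dict with "mtx" (3x3 intrinsics, pixels), "cam_to_world" (4x4, takes a point from camera to world coordinates). Camera axes: x right, y up, looking along -z (the intrinsics and any distortion apply to the point x, -y, -z); pixel columns grow to the right and rows downward; lengths in m; the calibration is good to about 2 mm. A picture is of the moment at which its call begins: read the wrist's pose just before it. camera_model takes no time and is no camera call; for the wrist camera it gives the pose at the moment of the call.
- ctrl.close_job(): hands the job in; it is judged then, once.
The state is a dict: "time": time; "joint_positions": joint angles; "dq": joint speeds; "effort": joint torques, N m; "ee_pos": TCP position; "tcp_rot": TCP orientation; "force": force on the tool from outside, world axes, zero at the start; "torque": the same for the moment, N m; "width": finger opening in m; "grasp_force": force on a finger pad.
Only numpy, scipy, OpenCV 4.12 (cv2) and the standard library are available. Lean on these libraries where they do the work, as an engineer would, in place of code of your own. Each camera call takes 0.05 s, during which the arm holds its last target. There are 200 camera calls.

## Working session

There is one attempt and no reset: what is moved stays moved. The work goes in short steps, Python scripts to look and compute and a tool call to move; the robot and the scene stay as the last step left them, time stands still between calls to the robot, and variables do not carry over. Pictures are saved under pics/ and viewed, at most 10 in all, crops included, and the job is handed in when it is done.

Besides the shell and the picture viewer there is one more tool, called after "Request:" as name(argument=value, ...) on one line, values as JSON. jog_arm: Moves the arm, as the interface text tells. Its arguments: {"type":"object","properties":{"series":{"type":"array","items":{"type":"object","properties":{"wx":{"type":"number"},"wy":{"type":"number"},"wz":{"type":"number"},"tx":{"type":"number"},"ty":{"type":"number"},"tz":{"type":"number"},"fingers":{"type":"number"}}}}},"required":["series"]}

```bash
ls; mkdir -p pics; cat > h.py <<'E'
import numpy as np, cv2
from cell import ctrl
def snap(n):
    m=ctrl.camera_model(n); p,d=ctrl.read_camera(n)
    np.savez(f'{n}.npz',p=p,d=d,K=m['mtx'],T=m['cam_to_world']); return p,d,np.array(m['mtx']),np.array(m['cam_to_world'])
def cloud(d,K,T):
    v,u=np.mgrid[:d.shape[0],:d.shape[1]]
    x=(u-K[0,2])/K[0,0]*d; y=(v-K[1,2])/K[1,1]*d
    P=np.stack([x,-y,-d],-1); return P@T[:3,:3].T+T[:3,3]
E
python3 - <<'E'
from h import *
for n in('scene','top'):
    p,d,K,T=snap(n); cv2.imwrite(f'pics/{n}0.png',p[:,:,::-1]); print(n,K,T.round(3),ctrl.camera_model(n).keys(),(d>0).mean())
o=ctrl.get_obs();print(o)
E
```

```text
pics
scene [[602.30949602   0.         312.74188789]
 [  0.         602.30949602 235.04377451]
 [  0.           0.           1.        ]] [[-0.043 -0.84   0.541  1.297]
 [ 0.999 -0.04   0.017 -0.002]
 [ 0.007  0.541  0.841  1.212]
 [ 0.     0.     0.     1.   ]] dict_keys(['mtx', 'cam_to_world']) 0.9960123697916666
top [[438.12493107   0.         319.28164265]
 [  0.         438.12493107 244.38711784]
 [  0.           0.           1.        ]] [[-0.022  0.99  -0.139  0.441]
 [-0.999 -0.025 -0.02  -0.033]
 [-0.023  0.139  0.99   0.927]
 [ 0.     0.     0.     1.   ]] dict_keys(['mtx', 'cam_to_world']) 0.9958072916666667
{'time': 0.1, 'joint_positions': array([-8.34892182e-01,  3.59304944e-01,  1.11512804e-02, -2.78106220e-04,
       -1.22412436e+00, -2.88110348e-01]), 'dq': array([-0.00050464,  0.00056994,  0.00398073,  0.00166168,  0.00092686,
       -0.00078473]), 'effort': array([ 6.38928523e-04, -5.84765661e+01,  2.94112515e+01,  6.95457816e+00,
       -3.17794336e-03,  3.09863218e-06]), 'ee_pos': array([ 0.2920424 , -0.60806944,  0.23046989]), 'tcp_rot': array([ 6.97275001e-01, -3.06272402e+00, -2.22986038e-03]), 'force': array([-0.30873101, -0.79524958,  0.06767078]), 'torque': array([-0.03567313,  0.02545901,  0.00988507]), 'grasp_force': 0.0, 'width': 0.0852635933182263}
```

View pics/scene0.png

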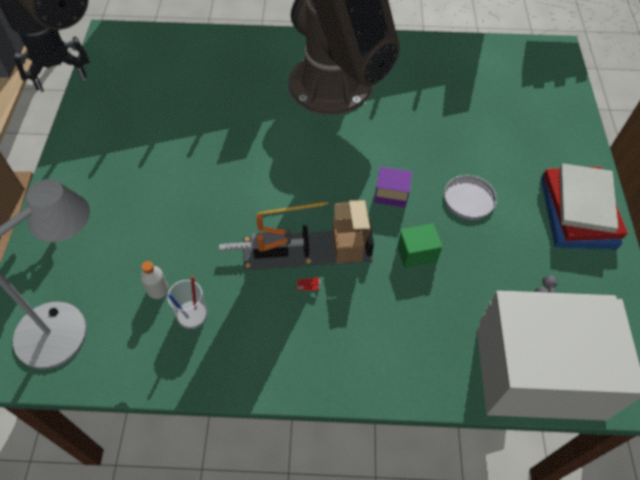

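View pics/top0.png

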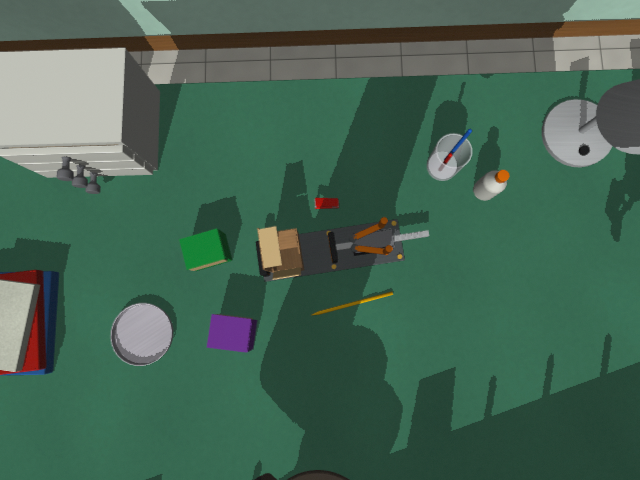

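The scene view shows the brown carton at (350,235) in the black clamp, whose lever posts are at (262,225) and (270,240). In the top view the carton is at (280,252) and the posts are at (384,222) and (389,250). The carton candidates in the top view are brown (280,252), green (205,250) and purple (230,333). Brown is the one meant because it stands in the clamp with its flaps open. I'll confirm that in a crop.

```bash
python3 - <<'E'
from h import *
ims=[]
for n,(x0,y0,x1,y1) in(('top',(240,200,440,300)),('scene',(210,180,410,280))):
    z=np.load(n+'.npz');p,d,K,T=[z[k] for k in'pdKT'];W=cloud(d,K,T);np.save(n+'W.npy',W)
    ims.append(cv2.resize(p[y0:y1,x0:x1,::-1],None,fx=3,fy=3,interpolation=cv2.INTER_CUBIC))
    h=cv2.cvtColor(p,cv2.COLOR_RGB2HSV)
    M=(h[...,0]<16)&(h[...,1]>200)&(h[...,2]>90)
    box=np.zeros_like(M);box[y0:y1,x0:x1]=1
    M&=box&(W[...,2]>.09)&(W[...,2]<.125)
    k,l,s,c=cv2.connectedComponentsWithStats(M.astype(np.uint8))
    for i in range(1,k):
        if s[i,4]>5: q=W[l==i];print(n,'orange',s[i,4],c[i].round(),np.median(q,0).round(4),q.max(0).round(4))
    # steel bed / dark
    M=(h[...,2]<75)&(h[...,1]<90)&box.astype(bool)&(W[...,2]<.012)&(W[...,2]>-.01)
    r=cv2.minAreaRect(np.argwhere(M)[:,::-1].astype(np.float32)) ; print(r)
    q=W[M][:,:2]; r=cv2.minAreaRect(q.astype(np.float32));print('bed',r,M.sum())
    # carton
    M=(h[...,0]<25)&(h[...,1]>60)&(h[...,1]<200)&(h[...,2]>70)&box.astype(bool)
    for a,b in((.03,.06),(.06,.075),(.075,.12),(.12,.15)):
        q=W[M&(W[...,2]>a)&(W[...,2]<b)]; 
        if len(q):print(n,a,len(q),q.min(0).round(3),q.max(0).round(3))
cv2.imwrite('pics/crop1.png',np.vstack(ims))
E
```

```text
top orange 33 [384. 220.] [ 0.5985 -0.1401  0.1117] [ 0.6028 -0.1345  0.1143]
top orange 33 [389. 248.] [ 0.5449 -0.1469  0.1125] [ 0.5492 -0.1415  0.1153]
((330.1188659667969, 248.36602783203125), (148.4136962890625, 88.51991271972656), 10.61965560913086)
bed ((0.5632668137550354, -0.03677357733249664), (0.3161908984184265, 0.19045455753803253), 78.18289184570312) 2417
top 0.03 33 [ 0.515 -0.152  0.03 ] [0.661 0.106 0.06 ]
top 0.06 461 [ 0.509 -0.151  0.06 ] [0.6   0.105 0.075]
top 0.075 290 [ 0.492 -0.153  0.075] [0.605 0.081 0.113]
top 0.12 751 [0.508 0.052 0.121] [0.586 0.095 0.145]
((323.60308837890625, 232.94500732421875), (159.28094482421875, 94.88768768310547), 1.6602823734283447)
bed ((0.5081102252006531, 0.005093038082122803), (0.3686991035938263, 0.27835333347320557), 86.56744384765625) 2261
scene 0.03 536 [ 0.417 -0.155  0.03 ] [0.654 0.19  0.06 ]
scene 0.06 813 [ 0.419 -0.151  0.06 ] [0.607 0.19  0.075]
scene 0.075 439 [ 0.494 -0.153  0.075] [0.609 0.09  0.118]
scene 0.12 39 [0.521 0.051 0.129] [0.588 0.095 0.145]
```

View pics/crop1.png

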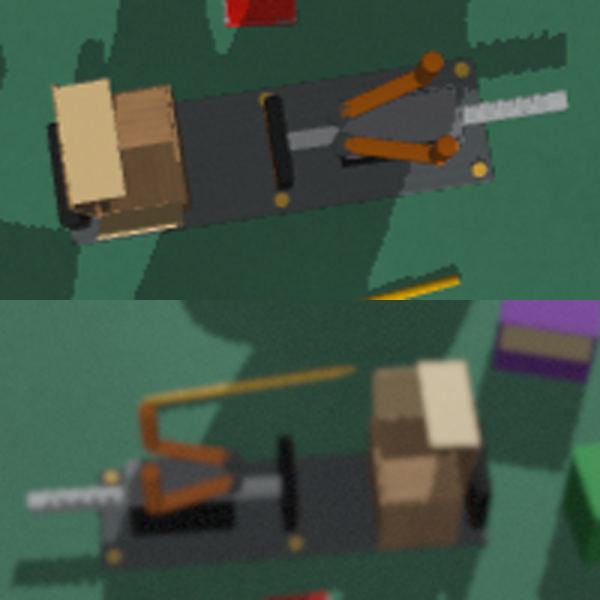

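The crop confirms the brown carton in the clamp. Its pale lip is at (88,140), the dust flap is the strip leaning out along the bottom edge at (140,222), and the lever post tops are at (431,66) and (446,150).

```bash
cat >> h.py <<'E'
ex=np.array([-.126,.992,0]);ey=np.array([-.992,-.126,0]);O=np.array([.5583,-.0385,0])
R=np.stack([ex,ey,[0,0,1]],1)
def toC(W): return (W-O)@R
def toW(c): return O+R@np.asarray(c,float)
E
python3 - <<'E'
from h import *
import os
from scipy.spatial.transform import Rotation as Ro
for n in('top','scene'):
    z=np.load(n+'.npz');W=toC(np.load(n+'W.npy'))*1e3;p=z['p']
    box=(abs(W[...,0]-100)<70)&(abs(W[...,1])<100)&(W[...,2]>25)
    v,u=np.nonzero(box);Q=W[box];col=p[box]
    print(n,len(Q))
    # height map: cells 8mm
    print('y\\x',list(range(40,170,8)))
    for y in range(-96,100,8):
        r=[]
        for x in range(40,170,8):
            m=(abs(Q[:,0]-x)<4)&(abs(Q[:,1]-y)<4)
            r.append('%4d/%3d'%(np.median(Q[m,2]),np.median(col[m],0).max()) if m.sum()>0 else '   .    ')
        print('%4d'%y,' '.join(r))
z=np.load('top.npz');print()
for nm,p in(('tee',0),):
    pass
Wt=np.load('topW.npy')
h=cv2.cvtColor(z['p'],cv2.COLOR_RGB2HSV)
for nm,(u,v) in dict(pencilA=(314,313),pencilB=(392,294),stap=(327,203),glue=(503,176),pen=(450,155),lid=(142,333),pur=(230,333),green=(205,250),bar=(425,234),jaw=(333,248)).items(): print(nm,Wt[v,u].round(3),toC(Wt[v,u]).round(3))
E
```

```text
top 1653
y\x [40, 48, 56, 64, 72, 80, 88, 96, 104, 112, 120, 128, 136, 144, 152, 160, 168]
 -96    .        .        .        .        .        .        .        .        .        .        .        .        .        .        .        .        .    
 -88    .        .        .        .        .        .        .        .        .        .        .        .        .        .        .        .        .    
 -80    .        .        .        .        .        .        .        .        .        .        .        .        .        .        .        .        .    
 -72    .        .        .        .        .        .        .        .        .        .        .        .        .        .        .        .        .    
 -64    .        .        .        .        .        .        .        .        .        .        .        .        .        .        .        .        .    
 -56    .        .        .        .        .        .        .        .        .        .        .        .        .        .        .        .        .    
 -48    .        .        .       71/ 88   71/124   73/ 86   
[... 6778 characters left out ...]
      .        .        .        .        .    
  96    .        .        .        .        .        .        .        .        .        .        .        .        .        .        .        .        .    

pencilA [ 0.426 -0.001  0.005] [0.054 0.126 0.005]
pencilB [ 0.462 -0.164  0.005] [-0.113  0.111  0.005]
stap [ 0.654 -0.033  0.028] [-0.007 -0.096  0.028]
glue [ 0.678 -0.37   0.112] [-0.344 -0.077  0.112]
pen [ 0.715 -0.266  0.132] [-0.246 -0.127  0.132]
lid [0.393 0.36  0.003] [0.416 0.114 0.003]
pur [0.393 0.16  0.07 ] [0.218 0.139 0.07 ]
green [0.556 0.211 0.069] [ 0.248 -0.029  0.069]
bar [ 0.581 -0.232  0.04 ] [-0.195  0.002  0.04 ]
jaw [ 0.554 -0.043  0.061] [-0.004  0.004  0.061]
```

Request:
jog_arm(series=[{"tx": 1,"ty": 4,"wz": 5,"fingers": 0},{"tx": 2,"ty": 8,"wz": 12,"fingers": 0},{"tx": 3,"ty": 12,"wz": 20,"fingers": 0},{"tx": 4,"ty": 16,"wz": 28,"fingers": 0},{"tx": 5.2,"ty": 20,"wz": 36,"fingers": 0},{"tx": 6.5,"ty": 24.5,"wz": 44,"fingers": 0},{"tx": 8,"ty": 29,"wz": 52,"fingers": 0},{"tx": 9.3,"ty": 33.5,"wz": 60,"fingers": 0}])

```text
validation failed for argument at $.se...
```

Request:
jog_arm(series=[{"tx": 1,"ty": 4,"wz": 6,"fingers": 0},{"tx": 2.1,"ty": 8.5,"wz": 11.5,"fingers": 0},{"tx": 3.3,"ty": 13,"wz": 11.5,"fingers": 0},{"tx": 4.5,"ty": 17.5,"wz": 11.5,"fingers": 0},{"tx": 5.8,"ty": 22,"wz": 11.5,"fingers": 0},{"tx": 7,"ty": 26,"wz": 11.5,"fingers": 0},{"tx": 7.9,"ty": 29.9,"wz": 11.5,"fingers": 0},{"tx": 7.9,"ty": 29.9,"wz": 11.5,"fingers": 0}])

```text
validation failed for argument at $.se...
```

Request:
jog_arm(series=[{"wx": 0,"wy": 0,"wz": 5,"tx": 1,"ty": 4,"tz": 0,"fingers": 0},{"wx": 0,"wy": 0,"wz": 12,"tx": 2,"ty": 8,"tz": 0,"fingers": 0},{"wx": 0,"wy": 0,"wz": 20,"tx": 3,"ty": 12,"tz": 0,"fingers": 0},{"wx": 0,"wy": 0,"wz": 28,"tx": 4,"ty": 16,"tz": 0,"fingers": 0},{"wx": 0,"wy": 0,"wz": 36,"tx": 5.2,"ty": 20,"tz": 0,"fingers": 0},{"wx": 0,"wy": 0,"wz": 44,"tx": 6.5,"ty": 24.5,"tz": 0,"fingers": 0},{"wx": 0,"wy": 0,"wz": 52,"tx": 8,"ty": 29,"tz": 0,"fingers": 0},{"wx": 0,"wy": 0,"wz": 60,"tx": 9.3,"ty": 33.5,"tz": 0,"fingers": 0}])

```text
time: 0.9
ee_pos: [0.3853, -0.2717, 0.2312]
tcp_rot: [-2.142, 2.298, 0.0]
force: [1.1, 0.3, -0.0]
width: -0.0003
grasp_force: 0.0
```

Request:
jog_arm(series=[{"wx": 0,"wy": 0,"wz": 6,"tx": 1,"ty": 4,"tz": 0,"fingers": 0},{"wx": 0,"wy": 0,"wz": 11.5,"tx": 2.1,"ty": 8.5,"tz": 0,"fingers": 0},{"wx": 0,"wy": 0,"wz": 11.5,"tx": 3.3,"ty": 13,"tz": 0,"fingers": 0},{"wx": 0,"wy": 0,"wz": 11.5,"tx": 4.5,"ty": 17.5,"tz": 0,"fingers": 0},{"wx": 0,"wy": 0,"wz": 11.5,"tx": 5.8,"ty": 22,"tz": 0,"fingers": 0},{"wx": 0,"wy": 0,"wz": 11.5,"tx": 7,"ty": 26,"tz": 0,"fingers": 0},{"wx": 0,"wy": 0,"wz": 11.5,"tx": 7.9,"ty": 29.9,"tz": 0,"fingers": 0},{"wx": 0,"wy": 0,"wz": 11.5,"tx": 7.9,"ty": 29.9,"tz": 0,"fingers": 0}])

```text
time: 1.7
ee_pos: [0.4651, 0.0291, 0.231]
tcp_rot: [-2.36, 2.074, 0.0]
force: [-0.6, -0.7, 0.1]
width: 0.0002
grasp_force: 0.0
```

Request:
jog_arm(series=[{"wx": 0,"wy": 0,"wz": 0,"tx": 0,"ty": 0,"tz": -4.5,"fingers": 0},{"wx": 0,"wy": 0,"wz": 0,"tx": 0,"ty": 0,"tz": -9,"fingers": 0},{"wx": 0,"wy": 0,"wz": 0,"tx": 0,"ty": 0,"tz": -12.5,"fingers": 0},{"wx": 0,"wy": 0,"wz": 0,"tx": 0,"ty": 0,"tz": -13.3,"fingers": 0},{"wx": 0,"wy": 0,"wz": 0,"tx": 1.0,"ty": 0.1,"tz": -13.3,"fingers": 0},{"wx": 0,"wy": 0,"wz": 0,"tx": 2.0,"ty": 0.25,"tz": -13.3,"fingers": 0},{"wx": 0,"wy": 0,"wz": 0,"tx": 2.8,"ty": 0.35,"tz": -13.3,"fingers": 0},{"wx": 0,"wy": 0,"wz": 0,"tx": 3.5,"ty": 0.45,"tz": -13.3,"fingers": 0}])

```text
time: 2.5
ee_pos: [0.5012, 0.0305, 0.0997]
tcp_rot: [-2.354, 2.077, -0.002]
force: [0.8, 0.8, 0.6]
width: 0.0001
grasp_force: 0.2
```

```bash
cat > look.py <<'E'
from h import *
import sys
o=[]
for n,(x0,y0,x1,y1) in(('top',(230,190,430,300)),('scene',(250,150,450,260))):
    p,d,K,T=snap(n); o.append(cv2.resize(p[y0:y1,x0:x1,::-1],None,fx=2.7,fy=2.7,interpolation=cv2.INTER_CUBIC))
cv2.imwrite(sys.argv[1],np.vstack(o))
E
python3 look.py pics/l1.png
```

```text
(no output)
```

View pics/l1.png

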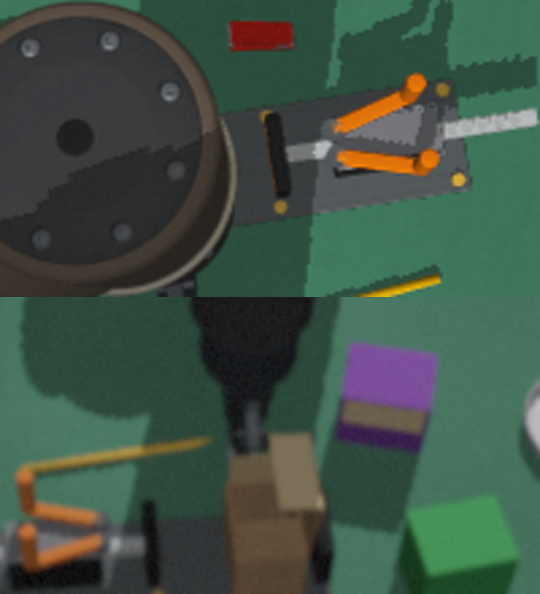

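The finger is at the outside of the dust flap, at (250,435) in the lower half. The top flap is upright and untouched. Next comes the folding arc.

Request:
jog_arm(series=[{"wx": 0,"wy": 0,"wz": 0,"tx": 0.8,"ty": 0.1,"tz": 0,"fingers": 0},{"wx": 0,"wy": 0,"wz": 0,"tx": 1.5,"ty": 0.2,"tz": -0.1,"fingers": 0},{"wx": 0,"wy": 0,"wz": 0,"tx": 2.1,"ty": 0.25,"tz": -0.6,"fingers": 0},{"wx": 0,"wy": 0,"wz": 0,"tx": 2.6,"ty": 0.3,"tz": -1.2,"fingers": 0},{"wx": 0,"wy": 0,"wz": 0,"tx": 2.9,"ty": 0.35,"tz": -1.8,"fingers": 0},{"wx": 0,"wy": 0,"wz": 0,"tx": 3.1,"ty": 0.4,"tz": -2.1,"fingers": 0},{"wx": 0,"wy": 0,"wz": 0,"tx": 3.1,"ty": 0.4,"tz": -2.2,"fingers": 0},{"wx": 0,"wy": 0,"wz": 0,"tx": 3.1,"ty": 0.4,"tz": -2.2,"fingers": 0}])

```text
time: 3.4
ee_pos: [0.5299, 0.034, 0.076]
tcp_rot: [2.355, -2.078, -0.001]
force: [-0.4, -0.3, 0.2]
width: 0.0002
grasp_force: 0.0
```

Request:
jog_arm(series=[{"wx": 0,"wy": 0,"wz": 0,"tx": 0,"ty": 0,"tz": 4.5,"fingers": 0},{"wx": 0,"wy": 0,"wz": 0,"tx": 0,"ty": 0,"tz": 9,"fingers": 0},{"wx": 0,"wy": 0,"wz": 0,"tx": 0,"ty": 0,"tz": 13,"fingers": 0},{"wx": 0,"wy": 0,"wz": 0,"tx": 0.3,"ty": 1.5,"tz": 15,"fingers": 0},{"wx": 0,"wy": 0,"wz": 0,"tx": 0.7,"ty": 5,"tz": 15,"fingers": 0},{"wx": 0,"wy": 0,"wz": 0,"tx": 1.4,"ty": 8.3,"tz": 15,"fingers": 0},{"wx": 0,"wy": 0,"wz": 0,"tx": 1.4,"ty": 8.3,"tz": 15,"fingers": 0},{"wx": 0,"wy": 0,"wz": 0,"tx": 1.4,"ty": 8.3,"tz": 15,"fingers": 0}])

```text
time: 4.2
ee_pos: [0.5439, 0.1176, 0.2262]
tcp_rot: [2.357, -2.077, -0.0]
force: [-0.4, -0.0, -1.3]
width: 0.0001
grasp_force: 0.0
```

```bash
cat > hm.py <<'E'
from h import *
import sys
p,d,K,T=snap('scene');W=toC(cloud(d,K,T))*1e3
print('     ',list(range(48,144,8)))
for y in range(-56,64,8):
    r=[]
    for x in range(48,144,8):
        m=(abs(W[...,0]-x)<4)&(abs(W[...,1]-y)<4)&(W[...,2]>25)
        r.append('%4d'%np.median(W[m][:,2]) if m.sum() else '   .')
    print('%4d'%y,*r)
E
python3 hm.py; python3 look.py pics/l2.png
```

```text
[48, 56, 64, 72, 80, 88, 96, 104, 112, 120, 128, 136]
 -56    .    .    .    .    .    .    .    .    .    .  554  582
 -48    .    .   52   48   52   51   51   52   52   61  583  561
 -40    .    .   61   72   67   58   74   72   71  577  510  391
 -32    .    .   69   72   72   72   74   75  585  508  383  380
 -24    .    .   50   73   72   73  138  138  561  387  394  329
 -16    .    .   65   72   72   73   74  544  534  379  661  322
  -8    .    .   69   74   71   72   75  567  504  366  662  663
   0    .    .   64   74   73   76  108  552  516  385  662  662
   8    .    .   68   75   74   76  137  139  637  659  661  662
  16    .    .   68   75   73   73   77  139  142  141  137    .
  24    .    .   69   73   73   72   75  140  142  138  137    .
  32    .    .   68   73   73   70   73  138  138  136  137    .
  40    .    .    .    .    .    .    .    .    .    .    .    .
  48    .    .    .    .    .    .    .    .    .    .    .    .
  56    .    .    .    .    .    .    .    .    .    .    .    .
```

View pics/l2.png

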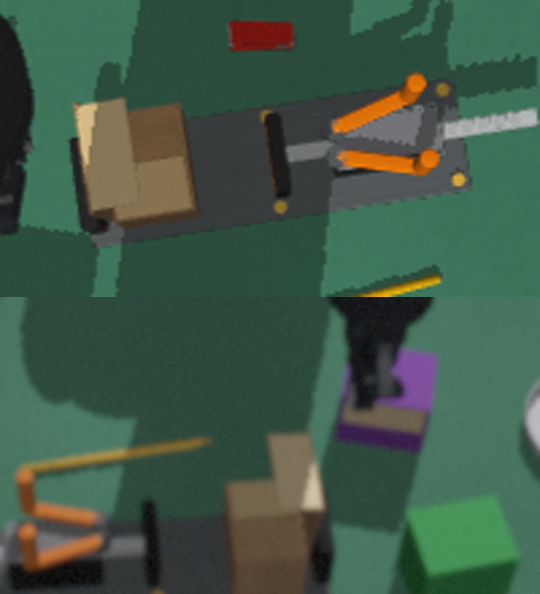

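The dust flap is flat, at about 73 mm all over, and the top flap is still upright. Now I fold the top flap from behind.

Request:
jog_arm(series=[{"wx": 0,"wy": 0,"wz": 0,"tx": 0,"ty": 0,"tz": -4.5,"fingers": 0},{"wx": 0,"wy": 0,"wz": 0,"tx": 0,"ty": 0,"tz": -9,"fingers": 0},{"wx": 0,"wy": 0,"wz": 0,"tx": 0,"ty": 0,"tz": -10.7,"fingers": 0},{"wx": 0,"wy": 0,"wz": 0,"tx": 0,"ty": 0,"tz": -10.7,"fingers": 0},{"wx": 0,"wy": 0,"wz": 0,"tx": 0.13,"ty": -1.0,"tz": -10.7,"fingers": 0},{"wx": 0,"wy": 0,"wz": 0,"tx": 0.24,"ty": -1.9,"tz": -10.7,"fingers": 0},{"wx": 0,"wy": 0,"wz": 0,"tx": 0.34,"ty": -2.7,"tz": -10.7,"fingers": 0},{"wx": 0,"wy": 0,"wz": 0,"tx": 0.44,"ty": -3.5,"tz": -10.7,"fingers": 0}])

```text
time: 5.15
ee_pos: [0.5493, 0.0813, 0.1204]
tcp_rot: [-2.354, 2.078, -0.001]
force: [-0.1, 0.4, -0.1]
width: -0.0002
grasp_force: 0.2
```

Request:
jog_arm(series=[{"wx": 0,"wy": 0,"wz": 0,"tx": 0.08,"ty": -0.6,"tz": -0.2,"fingers": 0},{"wx": 0,"wy": 0,"wz": 0,"tx": 0.15,"ty": -1.2,"tz": -0.4,"fingers": 0},{"wx": 0,"wy": 0,"wz": 0,"tx": 0.28,"ty": -2.2,"tz": -1.2,"fingers": 0},{"wx": 0,"wy": 0,"wz": 0,"tx": 0.38,"ty": -3.0,"tz": -2.2,"fingers": 0},{"wx": 0,"wy": 0,"wz": 0,"tx": 0.43,"ty": -3.4,"tz": -3.2,"fingers": 0},{"wx": 0,"wy": 0,"wz": 0,"tx": 0.45,"ty": -3.6,"tz": -3.8,"fingers": 0},{"wx": 0,"wy": 0,"wz": 0,"tx": 0.45,"ty": -3.6,"tz": -4.0,"fingers": 0},{"wx": 0,"wy": 0,"wz": 0,"tx": 0.45,"ty": -3.6,"tz": -4.1,"fingers": 0}])

```text
time: 5.95
ee_pos: [0.553, 0.046, 0.0778]
tcp_rot: [2.355, -2.078, -0.0]
force: [-0.1, -0.1, 0.3]
width: 0.0001
grasp_force: 0.1
```

Request:
jog_arm(series=[{"wx": 0,"wy": 0,"wz": 0,"tx": 0.05,"ty": -0.4,"tz": -0.2,"fingers": 0},{"wx": 0,"wy": 0,"wz": 0,"tx": 0.05,"ty": -0.4,"tz": -0.25,"fingers": 0},{"wx": 0,"wy": 0,"wz": 0,"tx": 0.05,"ty": -0.4,"tz": 4,"fingers": 0},{"wx": 0,"wy": 0,"wz": 0,"tx": 0.05,"ty": -0.4,"tz": 8.5,"fingers": 0},{"wx": 0,"wy": 0,"wz": 0,"tx": 0.3,"ty": -3.5,"tz": 12,"fingers": 0},{"wx": 0,"wy": 0,"wz": 0,"tx": 0.8,"ty": -8,"tz": 14,"fingers": 8.5},{"wx": 0,"wy": 0,"wz": 0,"tx": 1.3,"ty": -12.5,"tz": 14.5,"fingers": 8.5},{"wx": 0,"wy": 0,"wz": 0,"tx": 1.7,"ty": -17,"tz": 14.5,"fingers": 8.5}])

```text
time: 6.75
ee_pos: [0.571, -0.1253, 0.2255]
tcp_rot: [-2.355, 2.075, -0.004]
force: [0.9, -0.6, 0.2]
width: 0.0436
grasp_force: 0.0
```

Request:
jog_arm(series=[{"wx": 0,"wy": 0,"wz": 0,"tx": 0.17,"ty": -1.9,"tz": 0,"fingers": 8.5},{"wx": 0,"wy": 0,"wz": 0,"tx": 0.17,"ty": -1.9,"tz": 0,"fingers": 8.5},{"wx": 0,"wy": 0,"wz": 0,"tx": 0.17,"ty": -1.9,"tz": 0,"fingers": 8.5},{"wx": 0,"wy": 0,"wz": 0,"tx": 0.17,"ty": -1.9,"tz": 0,"fingers": 8.5},{"wx": 0,"wy": 0,"wz": 0,"tx": 0.17,"ty": -1.9,"tz": 0,"fingers": 8.5},{"wx": 0,"wy": 0,"wz": 0,"tx": 0.17,"ty": -1.9,"tz": 0,"fingers": 8.5},{"wx": 0,"wy": 0,"wz": 0,"tx": 0.17,"ty": -1.9,"tz": 0,"fingers": 8.5},{"wx": 0,"wy": 0,"wz": 0,"tx": 0.17,"ty": -1.9,"tz": 0,"fingers": 8.5}])

```text
time: 7.55
ee_pos: [0.5719, -0.1425, 0.2234]
tcp_rot: [-2.356, 2.078, -0.0]
force: [0.4, -0.0, 0.7]
width: 0.0852
grasp_force: 0.0
```

```bash
python3 hm.py; python3 look.py pics/l3.png; python3 -c "
from h import *
p,d,K,T=snap('wrist');print(ctrl.get_obs()['ee_pos']);cv2.imwrite('pics/w.png',p[:,:,::-1])"
```

```text
[48, 56, 64, 72, 80, 88, 96, 104, 112, 120, 128, 136]
 -56  599  599  599  598  600  599  602  601  601  601  602  602
 -48  619  618  616  614  616  617  617  618  620  623  625  625
 -40  630  629  627  629  628  629  631  630  629  631  633  633
 -32  637  636  636  636  637  637  637  637  637  638  638  633
 -24  641  640  640  640  641  640  640  641  641  641  641  641
 -16  643  642  642  642  642  642  642  642  643  643  643  642
  -8  643  643  643  642  644  643  643  643  643  643  644  643
   0  643  643  360  642  641  643  642  642  641  642  643   57
   8  642  642  643  643  643  644  644  644  643  641  640   58
  16  641  644  646  647  647  649  648  648  647  644  641   55
  24  643  648  651  652  651  652  652  651  650  648  644   57
  32  647  649   75   73   75   77   75   76   75   75  645   56
  40  643    .    .    .    .    .   71    .    .    .  642  639
  48    .    .    .    .    .    .    .    .    .    .    .    .
  56    .    .    .    .    .    .    .    .    .    .    .    .
[ 0.57181727 -0.14289621  0.22329439]
```

View pics/w.png

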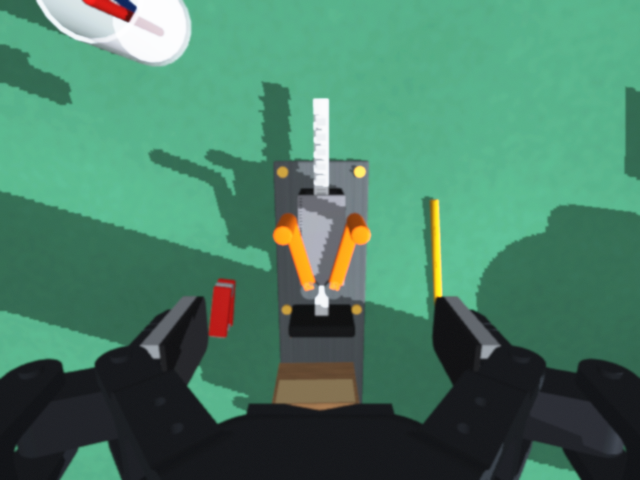

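View pics/l3.png

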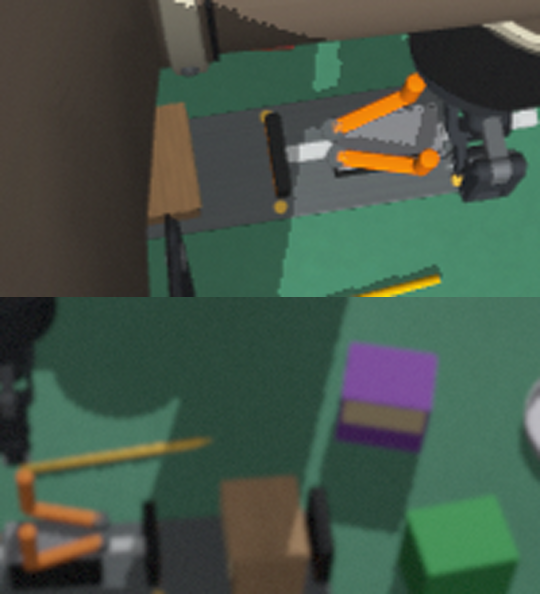

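The wrist view shows the posts at (287,233) and (360,233), symmetric between the fingers. The lower scene half shows the top flap flat on the carton at (262,495). I'll check the post position and the flap numerically.

```bash
python3 - <<'E'
from h import *
z=np.load('wrist.npz');p,d,K,T=[z[k] for k in'pdKT'];W=cloud(d,K,T)
h=cv2.cvtColor(p,cv2.COLOR_RGB2HSV)
M=((h[...,0]<20)&(h[...,1]>180)&(h[...,2]>120)&(W[...,2]>.105)&(W[...,2]<.12)).astype(np.uint8)
k,l,s,c=cv2.connectedComponentsWithStats(M)
for i in range(1,k):
    if s[i,4]>50: print(s[i,4],c[i],W[l==i].mean(0).round(4),toC(W[l==i].mean(0)).round(4))
z=np.load('scene.npz');p,d,K,T=[z[k] for k in'pdKT'];C=toC(cloud(d,K,T))*1e3
m=(C[...,2]>68)&(C[...,2]<90)&(abs(C[...,1]+6)<50)&(C[...,0]>50)&(C[...,0]<132);q=C[m]
A=np.c_[q[:,:2],np.ones(len(q))];print('top plane',len(q),np.linalg.lstsq(A,q[:,2],rcond=None)[0],q.min(0),q.max(0))
E
```

```text
134 [108.7761194    6.85820896] [ 0.7141 -0.2671  0.1126] [-0.2464 -0.1257  0.1126]
224 [356.95982143 232.62946429] [ 0.5464 -0.1481  0.1114] [-0.1072  0.0256  0.1114]
219 [280.89497717 233.15068493] [ 0.5987 -0.1412  0.1115] [-0.107  -0.0272  0.1115]
top plane 876 [2.22441256e-04 7.60038918e-03 7.52250157e+01] [ 57.35637594 -49.44040024  68.09383409] [122.08308969  36.19274165  84.39319252]
```

Request:
jog_arm(series=[{"wx": 0,"wy": 0,"wz": 0,"tx": 0.05,"ty": -0.1,"tz": -3,"fingers": 8.5},{"wx": 0,"wy": 0,"wz": 0,"tx": 0.05,"ty": -0.1,"tz": -6,"fingers": 8.5},{"wx": 0,"wy": 0,"wz": 0,"tx": 0.05,"ty": -0.1,"tz": -9,"fingers": 8.5},{"wx": 0,"wy": 0,"wz": 0,"tx": 0.05,"ty": -0.1,"tz": -11,"fingers": 8.5},{"wx": 0,"wy": 0,"wz": 0,"tx": 0.05,"ty": -0.1,"tz": -13,"fingers": 8.5},{"wx": 0,"wy": 0,"wz": 0,"tx": 0.05,"ty": -0.1,"tz": -14.5,"fingers": 8.5},{"wx": 0,"wy": 0,"wz": 0,"tx": 0.05,"ty": -0.1,"tz": -15.1,"fingers": 8.5},{"wx": 0,"wy": 0,"wz": 0,"tx": 0.05,"ty": -0.1,"tz": -15.1,"fingers": 8.5}])

```text
time: 8.55
ee_pos: [0.5719, -0.144, 0.0716]
tcp_rot: [2.355, -2.078, -0.002]
force: [0.5, -0.8, -0.2]
width: 0.0853
grasp_force: 0.0
```

Request:
jog_arm(series=[{"wx": 0,"wy": 0,"wz": 0,"tx": 0,"ty": 0,"tz": 0,"fingers": 7.4},{"wx": 0,"wy": 0,"wz": 0,"tx": 0,"ty": 0,"tz": 0,"fingers": 7.0},{"wx": 0,"wy": 0,"wz": 0,"tx": 0,"ty": 0,"tz": 0,"fingers": 6.7},{"wx": 0,"wy": 0,"wz": 0,"tx": 0,"ty": 0,"tz": 0,"fingers": 6.4},{"wx": 0,"wy": 0,"wz": 0,"tx": 0,"ty": 0,"tz": 0,"fingers": 6.1},{"wx": 0,"wy": 0,"wz": 0,"tx": 0,"ty": 0,"tz": 0,"fingers": 5.8},{"wx": 0,"wy": 0,"wz": 0,"tx": 0,"ty": 0,"tz": 0,"fingers": 5.8},{"wx": 0,"wy": 0,"wz": 0,"tx": 0,"ty": 0,"tz": 0,"fingers": 5.8}])

```text
time: 9.35
ee_pos: [0.5713, -0.1448, 0.0735]
tcp_rot: [2.355, -2.078, -0.0]
force: [-5.9, -3.4, 8.1]
width: 0.0581
grasp_force: 4.9
```

Request:
jog_arm(series=[{"wx": 0,"wy": 0,"wz": 0,"tx": 0,"ty": 0,"tz": 0,"fingers": 5.5},{"wx": 0,"wy": 0,"wz": 0,"tx": 0,"ty": 0,"tz": 0,"fingers": 5.2},{"wx": 0,"wy": 0,"wz": 0,"tx": 0,"ty": 0,"tz": 0,"fingers": 4.9},{"wx": 0,"wy": 0,"wz": 0,"tx": 0,"ty": 0,"tz": 0,"fingers": 4.6},{"wx": 0,"wy": 0,"wz": 0,"tx": 0,"ty": 0,"tz": 0,"fingers": 4.35},{"wx": 0,"wy": 0,"wz": 0,"tx": 0,"ty": 0,"tz": 0,"fingers": 4.25},{"wx": 0,"wy": 0,"wz": 0,"tx": 0,"ty": 0,"tz": 0,"fingers": 4.25},{"wx": 0,"wy": 0,"wz": 0,"tx": 0,"ty": 0,"tz": 0,"fingers": 4.25}])

```text
time: 10.15
ee_pos: [0.5714, -0.1454, 0.0743]
tcp_rot: [2.355, -2.077, 0.001]
force: [-8.2, -4.9, 14.5]
width: 0.043
grasp_force: 15.7
```

```bash
cat > jaw.py <<'E'
from h import *
# carton top extent and jaw top (dark, z ~62 mm) extent along clamp x, near y=-6
p,d,K,T=snap('scene');C=toC(cloud(d,K,T))*1e3;h=cv2.cvtColor(p,cv2.COLOR_RGB2HSV)
m=(abs(C[...,1])<28)
br=m&(h[...,1]>60)&(h[...,0]<30)&(h[...,2]>60)&(C[...,2]>70)&(C[...,2]<82)&(C[...,0]>30)&(C[...,0]<140)
jw=m&(h[...,2]<60)&(abs(C[...,2]-60)<6)&(C[...,0]>-30)&(C[...,0]<100)
for n,k in(('carton',br),('jaw',jw)):
    q=C[k]; print(n,len(q),np.percentile(q[:,0],[2,50,98]).round(1) if len(q) else '')
m=(C[...,2]>68)&(C[...,2]<90)&br;q=C[m];A=np.c_[q[:,:2],np.ones(len(q))];print('slope',np.linalg.lstsq(A,q[:,2],rcond=None)[0].round(3))
print(ctrl.get_obs()['grasp_force'],ctrl.get_obs()['width'])
E
python3 jaw.py
```

```text
carton 579 [ 58.3  89.4 120.5]
jaw 107 [12.3 18.1 23.6]
slope [ 1.0000e-02 -8.0000e-03  7.4749e+01]
15.70686399936676 0.04306885385446349
```

Request:
jog_arm(series=[{"wx": 0,"wy": 0,"wz": 0,"tx": 0,"ty": 0,"tz": 0,"fingers": 5},{"wx": 0,"wy": 0,"wz": 0,"tx": 0,"ty": 0,"tz": 0,"fingers": 5.7},{"wx": 0,"wy": 0,"wz": 0,"tx": 0,"ty": 0,"tz": 0,"fingers": 6.4},{"wx": 0,"wy": 0,"wz": 0,"tx": 0,"ty": 0,"tz": 0,"fingers": 7.1},{"wx": 0,"wy": 0,"wz": 0,"tx": 0,"ty": 0,"tz": 0,"fingers": 7.6},{"wx": 0,"wy": 0,"wz": 0,"tx": 0,"ty": 0,"tz": 0,"fingers": 7.6},{"wx": 0,"wy": 0,"wz": 0,"tx": 0,"ty": 0,"tz": 0,"fingers": 7.3},{"wx": 0,"wy": 0,"wz": 0,"tx": 0,"ty": 0,"tz": 0,"fingers": 7.0}])

```text
time: 11.0
ee_pos: [0.5721, -0.144, 0.0722]
tcp_rot: [2.355, -2.078, -0.001]
force: [-0.6, 0.2, 0.4]
width: 0.0698
grasp_force: 0.3
```

Request:
jog_arm(series=[{"wx": 0,"wy": 0,"wz": 0,"tx": 0,"ty": 0,"tz": 0,"fingers": 6.8},{"wx": 0,"wy": 0,"wz": 0,"tx": 0,"ty": 0,"tz": 0,"fingers": 6.6},{"wx": 0,"wy": 0,"wz": 0,"tx": 0,"ty": 0,"tz": 0,"fingers": 6.4},{"wx": 0,"wy": 0,"wz": 0,"tx": 0,"ty": 0,"tz": 0,"fingers": 6.2},{"wx": 0,"wy": 0,"wz": 0,"tx": 0,"ty": 0,"tz": 0,"fingers": 6.0},{"wx": 0,"wy": 0,"wz": 0,"tx": 0,"ty": 0,"tz": 0,"fingers": 5.8},{"wx": 0,"wy": 0,"wz": 0,"tx": 0,"ty": 0,"tz": 0,"fingers": 5.6},{"wx": 0,"wy": 0,"wz": 0,"tx": 0,"ty": 0,"tz": 0,"fingers": 5.6}])

```text
time: 11.8
ee_pos: [0.5714, -0.1451, 0.0732]
tcp_rot: [2.354, -2.077, -0.0]
force: [-7.5, -4.3, 11.5]
width: 0.056
grasp_force: 6.7
```

```bash
python3 jaw.py
```

```text
carton 587 [ 58.3  89.  120.6]
jaw 106 [21.9 27.6 33.3]
slope [-9.0000e-03 -4.0000e-03  7.6193e+01]
6.687467470765114 0.05602501505552508
```

Request:
jog_arm(series=[{"wx": 0,"wy": 0,"wz": 0,"tx": 0,"ty": 0,"tz": 0,"fingers": 5.4},{"wx": 0,"wy": 0,"wz": 0,"tx": 0,"ty": 0,"tz": 0,"fingers": 5.2},{"wx": 0,"wy": 0,"wz": 0,"tx": 0,"ty": 0,"tz": 0,"fingers": 5.0},{"wx": 0,"wy": 0,"wz": 0,"tx": 0,"ty": 0,"tz": 0,"fingers": 4.8},{"wx": 0,"wy": 0,"wz": 0,"tx": 0,"ty": 0,"tz": 0,"fingers": 4.6},{"wx": 0,"wy": 0,"wz": 0,"tx": 0,"ty": 0,"tz": 0,"fingers": 4.4},{"wx": 0,"wy": 0,"wz": 0,"tx": 0,"ty": 0,"tz": 0,"fingers": 4.3},{"wx": 0,"wy": 0,"wz": 0,"tx": 0,"ty": 0,"tz": 0,"fingers": 4.25}])

```text
time: 12.65
ee_pos: [0.5715, -0.1454, 0.0737]
tcp_rot: [2.354, -2.077, 0.001]
force: [-8.1, -5.5, 14.1]
width: 0.043
grasp_force: 15.8
```

```bash
python3 jaw.py
```

```text
carton 574 [ 58.2  89.1 120.4]
jaw 111 [35.9 41.6 47.8]
slope [-0.0000e+00  3.0000e-03  7.5799e+01]
15.829879939556122 0.04269749367635103
```

Request:
jog_arm(series=[{"wx": 0,"wy": 0,"wz": 0,"tx": 0,"ty": 0,"tz": 0,"fingers": 5},{"wx": 0,"wy": 0,"wz": 0,"tx": 0,"ty": 0,"tz": 0,"fingers": 5.7},{"wx": 0,"wy": 0,"wz": 0,"tx": 0,"ty": 0,"tz": 0,"fingers": 6.4},{"wx": 0,"wy": 0,"wz": 0,"tx": 0,"ty": 0,"tz": 0,"fingers": 7.1},{"wx": 0,"wy": 0,"wz": 0,"tx": 0,"ty": 0,"tz": 0,"fingers": 7.6},{"wx": 0,"wy": 0,"wz": 0,"tx": 0,"ty": 0,"tz": 0,"fingers": 7.6},{"wx": 0,"wy": 0,"wz": 0,"tx": 0,"ty": 0,"tz": 0,"fingers": 7.3},{"wx": 0,"wy": 0,"wz": 0,"tx": 0,"ty": 0,"tz": 0,"fingers": 7.0}])

```text
time: 13.5
ee_pos: [0.5721, -0.144, 0.0723]
tcp_rot: [2.355, -2.078, -0.001]
force: [0.0, 0.4, -0.1]
width: 0.0699
grasp_force: 0.3
```

Request:
jog_arm(series=[{"wx": 0,"wy": 0,"wz": 0,"tx": 0,"ty": 0,"tz": 0,"fingers": 6.8},{"wx": 0,"wy": 0,"wz": 0,"tx": 0,"ty": 0,"tz": 0,"fingers": 6.65},{"wx": 0,"wy": 0,"wz": 0,"tx": 0,"ty": 0,"tz": 0,"fingers": 6.5},{"wx": 0,"wy": 0,"wz": 0,"tx": 0,"ty": 0,"tz": 0,"fingers": 6.35},{"wx": 0,"wy": 0,"wz": 0,"tx": 0,"ty": 0,"tz": 0,"fingers": 6.2},{"wx": 0,"wy": 0,"wz": 0,"tx": 0,"ty": 0,"tz": 0,"fingers": 6.1},{"wx": 0,"wy": 0,"wz": 0,"tx": 0,"ty": 0,"tz": 0,"fingers": 6.0},{"wx": 0,"wy": 0,"wz": 0,"tx": 0,"ty": 0,"tz": 0,"fingers": 5.9}])

```text
time: 14.3
ee_pos: [0.5714, -0.1452, 0.0735]
tcp_rot: [2.355, -2.077, 0.0]
force: [-8.6, -5.5, 12.2]
width: 0.0593
grasp_force: 8.0
```

Request:
jog_arm(series=[{"wx": 0,"wy": 0,"wz": 0,"tx": 0,"ty": 0,"tz": 0,"fingers": 5.8},{"wx": 0,"wy": 0,"wz": 0,"tx": 0,"ty": 0,"tz": 0,"fingers": 5.7},{"wx": 0,"wy": 0,"wz": 0,"tx": 0,"ty": 0,"tz": 0,"fingers": 5.6},{"wx": 0,"wy": 0,"wz": 0,"tx": 0,"ty": 0,"tz": 0,"fingers": 5.5},{"wx": 0,"wy": 0,"wz": 0,"tx": 0,"ty": 0,"tz": 0,"fingers": 5.4},{"wx": 0,"wy": 0,"wz": 0,"tx": 0,"ty": 0,"tz": 0,"fingers": 5.3},{"wx": 0,"wy": 0,"wz": 0,"tx": 0,"ty": 0,"tz": 0,"fingers": 5.2},{"wx": 0,"wy": 0,"wz": 0,"tx": 0,"ty": 0,"tz": 0,"fingers": 5.2}])

```text
time: 15.1
ee_pos: [0.5715, -0.1458, 0.0742]
tcp_rot: [2.354, -2.076, 0.001]
force: [-8.8, -7.4, 17.5]
width: 0.0523
grasp_force: 11.0
```

```bash
python3 jaw.py
```

```text
carton 586 [ 62.2  93.7 124.3]
jaw 116 [49.4 54.9 61.4]
slope [0.0000e+00 1.2000e-02 7.5445e+01]
10.977085009217262 0.05218710797681192
```

Request:
jog_arm(series=[{"wx": 0,"wy": 0,"wz": 0,"tx": 0,"ty": 0,"tz": 0,"fingers": 5.15},{"wx": 0,"wy": 0,"wz": 0,"tx": 0,"ty": 0,"tz": 0,"fingers": 5.1},{"wx": 0,"wy": 0,"wz": 0,"tx": 0,"ty": 0,"tz": 0,"fingers": 5.05},{"wx": 0,"wy": 0,"wz": 0,"tx": 0,"ty": 0,"tz": 0,"fingers": 5.0},{"wx": 0,"wy": 0,"wz": 0,"tx": 0,"ty": 0,"tz": 0,"fingers": 4.95},{"wx": 0,"wy": 0,"wz": 0,"tx": 0,"ty": 0,"tz": 0,"fingers": 4.9},{"wx": 0,"wy": 0,"wz": 0,"tx": 0,"ty": 0,"tz": 0,"fingers": 4.85},{"wx": 0,"wy": 0,"wz": 0,"tx": 0,"ty": 0,"tz": 0,"fingers": 4.85}])

```text
time: 15.95
ee_pos: [0.5716, -0.1461, 0.0746]
tcp_rot: [2.355, -2.076, 0.002]
force: [-10.4, -8.5, 18.8]
width: 0.0492
grasp_force: 12.3
```

Request:
jog_arm(series=[{"wx": 0,"wy": 0,"wz": 0,"tx": 0,"ty": 0,"tz": 0,"fingers": 4.8},{"wx": 0,"wy": 0,"wz": 0,"tx": 0,"ty": 0,"tz": 0,"fingers": 4.77},{"wx": 0,"wy": 0,"wz": 0,"tx": 0,"ty": 0,"tz": 0,"fingers": 4.74},{"wx": 0,"wy": 0,"wz": 0,"tx": 0,"ty": 0,"tz": 0,"fingers": 4.71},{"wx": 0,"wy": 0,"wz": 0,"tx": 0,"ty": 0,"tz": 0,"fingers": 4.68},{"wx": 0,"wy": 0,"wz": 0,"tx": 0,"ty": 0,"tz": 0,"fingers": 4.65},{"wx": 0,"wy": 0,"wz": 0,"tx": 0,"ty": 0,"tz": 0,"fingers": 4.62},{"wx": 0,"wy": 0,"wz": 0,"tx": 0,"ty": 0,"tz": 0,"fingers": 4.6}])

```text
time: 16.75
ee_pos: [0.5716, -0.1462, 0.0747]
tcp_rot: [2.355, -2.076, 0.002]
force: [-11.7, -8.5, 20.3]
width: 0.0462
grasp_force: 13.1
```

```bash
python3 jaw.py
```

```text
carton 580 [ 69.1 100.1 130.8]
jaw 117 [56.1 61.8 68.1]
slope [ 1.0000e-03 -5.0000e-03  7.5188e+01]
13.156422302126884 0.04665199865514803
```

Request:
jog_arm(series=[{"wx": 0,"wy": 0,"wz": 0,"tx": 0,"ty": 0,"tz": 0,"fingers": 4.58},{"wx": 0,"wy": 0,"wz": 0,"tx": 0,"ty": 0,"tz": 0,"fingers": 4.56},{"wx": 0,"wy": 0,"wz": 0,"tx": 0,"ty": 0,"tz": 0,"fingers": 4.54},{"wx": 0,"wy": 0,"wz": 0,"tx": 0,"ty": 0,"tz": 0,"fingers": 4.52},{"wx": 0,"wy": 0,"wz": 0,"tx": 0,"ty": 0,"tz": 0,"fingers": 4.5},{"wx": 0,"wy": 0,"wz": 0,"tx": 0,"ty": 0,"tz": 0,"fingers": 4.48},{"wx": 0,"wy": 0,"wz": 0,"tx": 0,"ty": 0,"tz": 0,"fingers": 4.46},{"wx": 0,"wy": 0,"wz": 0,"tx": 0,"ty": 0,"tz": 0,"fingers": 4.46}])

```text
time: 17.6
ee_pos: [0.5716, -0.1463, 0.0748]
tcp_rot: [2.354, -2.076, 0.002]
force: [-10.1, -9.7, 21.4]
width: 0.0451
grasp_force: 14.2
```

Request:
jog_arm(series=[{"wx": 0,"wy": 0,"wz": 0,"tx": 0,"ty": 0,"tz": 0,"fingers": 4.44},{"wx": 0,"wy": 0,"wz": 0,"tx": 0,"ty": 0,"tz": 0,"fingers": 4.42},{"wx": 0,"wy": 0,"wz": 0,"tx": 0,"ty": 0,"tz": 0,"fingers": 4.4},{"wx": 0,"wy": 0,"wz": 0,"tx": 0,"ty": 0,"tz": 0,"fingers": 4.38},{"wx": 0,"wy": 0,"wz": 0,"tx": 0,"ty": 0,"tz": 0,"fingers": 4.36},{"wx": 0,"wy": 0,"wz": 0,"tx": 0,"ty": 0,"tz": 0,"fingers": 4.35},{"wx": 0,"wy": 0,"wz": 0,"tx": 0,"ty": 0,"tz": 0,"fingers": 4.35},{"wx": 0,"wy": 0,"wz": 0,"tx": 0,"ty": 0,"tz": 0,"fingers": 4.35}])

```text
time: 18.4
ee_pos: [0.5716, -0.1463, 0.0749]
tcp_rot: [2.354, -2.076, 0.003]
force: [-11.2, -9.9, 21.9]
width: 0.0441
grasp_force: 22.0
```

```bash
python3 jaw.py
```

```text
carton 583 [ 69.9 101.2 132.3]
jaw 114 [57.6 63.2 69.5]
slope [-4.0000e-03  2.0000e-03  7.5815e+01]
22.010402977466583 0.0437013631348106
```

Both signs point to a stall against the carton, but it is within 1 mm of the lever's end stop. I'll re-squeeze so that it stalls mid-stroke and the reading is clear.

Request:
jog_arm(series=[{"wx": 0,"wy": 0,"wz": 0,"tx": 0,"ty": 0,"tz": 0,"fingers": 5},{"wx": 0,"wy": 0,"wz": 0,"tx": 0,"ty": 0,"tz": 0,"fingers": 5.7},{"wx": 0,"wy": 0,"wz": 0,"tx": 0,"ty": 0,"tz": 0,"fingers": 6.4},{"wx": 0,"wy": 0,"wz": 0,"tx": 0,"ty": 0,"tz": 0,"fingers": 7.1},{"wx": 0,"wy": 0,"wz": 0,"tx": 0,"ty": 0,"tz": 0,"fingers": 7.6},{"wx": 0,"wy": 0,"wz": 0,"tx": 0,"ty": 0,"tz": 0,"fingers": 7.6},{"wx": 0,"wy": 0,"wz": 0,"tx": 0,"ty": 0,"tz": 0,"fingers": 7.3},{"wx": 0,"wy": 0,"wz": 0,"tx": 0,"ty": 0,"tz": 0,"fingers": 7.0}])

```text
time: 19.25
ee_pos: [0.5721, -0.1439, 0.0722]
tcp_rot: [2.355, -2.078, -0.001]
force: [-1.5, -1.3, 0.8]
width: 0.0701
grasp_force: 0.4
```

Request:
jog_arm(series=[{"wx": 0,"wy": 0,"wz": 0,"tx": 0,"ty": 0,"tz": 0,"fingers": 6.9},{"wx": 0,"wy": 0,"wz": 0,"tx": 0,"ty": 0,"tz": 0,"fingers": 6.85},{"wx": 0,"wy": 0,"wz": 0,"tx": 0,"ty": 0,"tz": 0,"fingers": 6.8},{"wx": 0,"wy": 0,"wz": 0,"tx": 0,"ty": 0,"tz": 0,"fingers": 6.75},{"wx": 0,"wy": 0,"wz": 0,"tx": 0,"ty": 0,"tz": 0,"fingers": 6.7},{"wx": 0,"wy": 0,"wz": 0,"tx": 0,"ty": 0,"tz": 0,"fingers": 6.68},{"wx": 0,"wy": 0,"wz": 0,"tx": 0,"ty": 0,"tz": 0,"fingers": 6.65},{"wx": 0,"wy": 0,"wz": 0,"tx": 0,"ty": 0,"tz": 0,"fingers": 6.65}])

```text
time: 20.05
ee_pos: [0.5713, -0.1443, 0.0724]
tcp_rot: [2.354, -2.078, -0.002]
force: [-5.9, -0.8, 5.3]
width: 0.0668
grasp_force: 4.6
```

```bash
python3 jaw.py
```

```text
carton 574 [ 70.3 101.3 132.1]
jaw 115 [57.8 63.3 69.3]
slope [-7.0000e-03  3.0000e-03  7.6192e+01]
4.572187308222055 0.06647064477431432
```

Request:
jog_arm(series=[{"wx": 0,"wy": 0,"wz": 0,"tx": 0,"ty": 0,"tz": 0,"fingers": 6.62},{"wx": 0,"wy": 0,"wz": 0,"tx": 0,"ty": 0,"tz": 0,"fingers": 6.6},{"wx": 0,"wy": 0,"wz": 0,"tx": 0,"ty": 0,"tz": 0,"fingers": 6.58},{"wx": 0,"wy": 0,"wz": 0,"tx": 0,"ty": 0,"tz": 0,"fingers": 6.56},{"wx": 0,"wy": 0,"wz": 0,"tx": 0,"ty": 0,"tz": 0,"fingers": 6.54},{"wx": 0,"wy": 0,"wz": 0,"tx": 0,"ty": 0,"tz": 0,"fingers": 6.52},{"wx": 0,"wy": 0,"wz": 0,"tx": 0,"ty": 0,"tz": 0,"fingers": 6.5},{"wx": 0,"wy": 0,"wz": 0,"tx": 0,"ty": 0,"tz": 0,"fingers": 6.5}])

```text
time: 20.9
ee_pos: [0.5712, -0.1445, 0.0728]
tcp_rot: [2.355, -2.077, -0.001]
force: [-7.2, -1.2, 9.2]
width: 0.065
grasp_force: 14.1
```

Request:
jog_arm(series=[{"wx": 0,"wy": 0,"wz": 0,"tx": 0,"ty": 0,"tz": 0,"fingers": 6.49},{"wx": 0,"wy": 0,"wz": 0,"tx": 0,"ty": 0,"tz": 0,"fingers": 6.48},{"wx": 0,"wy": 0,"wz": 0,"tx": 0,"ty": 0,"tz": 0,"fingers": 6.48},{"wx": 0,"wy": 0,"wz": 0,"tx": 0,"ty": 0,"tz": 0,"fingers": 6.48},{"wx": 0,"wy": 0,"wz": 0,"tx": 0,"ty": 0,"tz": 0,"fingers": 6.48},{"wx": 0,"wy": 0,"wz": 0,"tx": 0,"ty": 0,"tz": 0,"fingers": 6.48},{"wx": 0,"wy": 0,"wz": 0,"tx": 0,"ty": 0,"tz": 0,"fingers": 6.48},{"wx": 0,"wy": 0,"wz": 0,"tx": 0,"ty": 0,"tz": 0,"fingers": 6.48}])

```text
time: 21.7
ee_pos: [0.5713, -0.1445, 0.0728]
tcp_rot: [2.355, -2.077, -0.001]
force: [-8.6, -1.9, 9.5]
width: 0.0649
grasp_force: 15.6
```

```bash
python3 jaw.py; python3 jaw.py|tail -1
```

```text
carton 580 [ 70.2 100.9 132.2]
jaw 108 [57.7 63.5 69.5]
slope [ 4.0000e-03 -2.0000e-03  7.5054e+01]
15.586421191692352 0.06517498923703768
15.586599558591843 0.06481216655353937
```

Request:
jog_arm(series=[{"wx": 0,"wy": 0,"wz": 0,"tx": 0,"ty": 0,"tz": 0,"fingers": 6.47},{"wx": 0,"wy": 0,"wz": 0,"tx": 0,"ty": 0,"tz": 0,"fingers": 6.46},{"wx": 0,"wy": 0,"wz": 0,"tx": 0,"ty": 0,"tz": 0,"fingers": 6.45},{"wx": 0,"wy": 0,"wz": 0,"tx": 0,"ty": 0,"tz": 0,"fingers": 6.44},{"wx": 0,"wy": 0,"wz": 0,"tx": 0,"ty": 0,"tz": 0,"fingers": 6.44},{"wx": 0,"wy": 0,"wz": 0,"tx": 0,"ty": 0,"tz": 0,"fingers": 6.44},{"wx": 0,"wy": 0,"wz": 0,"tx": 0,"ty": 0,"tz": 0,"fingers": 6.44},{"wx": 0,"wy": 0,"wz": 0,"tx": 0,"ty": 0,"tz": 0,"fingers": 6.44}])

```text
time: 22.6
ee_pos: [0.5713, -0.1446, 0.0729]
tcp_rot: [2.355, -2.077, -0.001]
force: [-7.8, -1.0, 9.5]
width: 0.0649
grasp_force: 18.6
```

```bash
python3 jaw.py
```

```text
carton 575 [ 70.4 102.  132.3]
jaw 113 [57.4 63.3 69.5]
slope [-4.0000e-03 -2.0000e-03  7.5879e+01]
18.578188866376877 0.06474545445784496
```

The side force on the tool is 8 N, so the two posts are loaded unequally. I'll centre the tool slightly.

Request:
jog_arm(series=[{"wx": 0,"wy": 0,"wz": 0,"tx": -0.01,"ty": 0,"tz": 0,"fingers": 6.44},{"wx": 0,"wy": 0,"wz": 0,"tx": -0.02,"ty": 0,"tz": 0,"fingers": 6.44},{"wx": 0,"wy": 0,"wz": 0,"tx": -0.03,"ty": 0,"tz": 0,"fingers": 6.44},{"wx": 0,"wy": 0,"wz": 0,"tx": -0.04,"ty": 0,"tz": 0,"fingers": 6.44},{"wx": 0,"wy": 0,"wz": 0,"tx": -0.04,"ty": 0,"tz": 0,"fingers": 6.44},{"wx": 0,"wy": 0,"wz": 0,"tx": -0.04,"ty": 0,"tz": 0,"fingers": 6.44},{"wx": 0,"wy": 0,"wz": 0,"tx": -0.04,"ty": 0,"tz": 0,"fingers": 6.44},{"wx": 0,"wy": 0,"wz": 0,"tx": -0.04,"ty": 0,"tz": 0,"fingers": 6.44}])

```text
time: 23.45
ee_pos: [0.5713, -0.1445, 0.073]
tcp_rot: [2.355, -2.078, -0.0]
force: [-6.9, -2.7, 9.9]
width: 0.0648
grasp_force: 18.6
```

Request:
jog_arm(series=[{"wx": 0,"wy": 0,"wz": 0,"tx": -0.02,"ty": 0,"tz": 0,"fingers": 6.44},{"wx": 0,"wy": 0,"wz": 0,"tx": -0.04,"ty": 0,"tz": 0,"fingers": 6.44},{"wx": 0,"wy": 0,"wz": 0,"tx": -0.06,"ty": 0,"tz": 0,"fingers": 6.44},{"wx": 0,"wy": 0,"wz": 0,"tx": -0.08,"ty": 0,"tz": 0,"fingers": 6.44},{"wx": 0,"wy": 0,"wz": 0,"tx": -0.1,"ty": 0,"tz": 0,"fingers": 6.44},{"wx": 0,"wy": 0,"wz": 0,"tx": -0.1,"ty": 0,"tz": 0,"fingers": 6.44},{"wx": 0,"wy": 0,"wz": 0,"tx": -0.1,"ty": 0,"tz": 0,"fingers": 6.44},{"wx": 0,"wy": 0,"wz": 0,"tx": -0.1,"ty": 0,"tz": 0,"fingers": 6.44}])

```text
time: 24.25
ee_pos: [0.5712, -0.1445, 0.073]
tcp_rot: [2.356, -2.078, 0.002]
force: [-3.1, -3.1, 6.4]
width: 0.0651
grasp_force: 18.6
```

```bash
python3 jaw.py; python3 - <<'E'
from h import *
o=ctrl.get_obs();print(o['force'],o['time'],o['ee_pos'])
E
```

```text
carton 586 [ 70.2 100.9 132.2]
jaw 108 [57.6 63.4 69.4]
slope [-1.0000e-03  1.0000e-03  7.5612e+01]
18.629565238952637 0.06463828938080288
[-2.25297512 -3.51976618  5.17982191] 24.3 [ 0.57121394 -0.14451111  0.07299779]
```

```bash
python3 -c "
from cell import ctrl
print(ctrl.close_job())"
```

```text
the job is handed in; nothing more can be done
None
```

I handed the job in at about 24 s with the carton closed and nipped: the dust flap went down first, then the top flap. The jaw has stalled on the carton with the levers held at 18.6 N, which by the given rule puts about 7 to 16 N on it (not measured directly), and I have not seen the verdict.

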